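# Line up a mixer shaft and hold its collar on the set-screw flat

## Task

The mixer drive is being refitted: first turn its upright shaft with the fingers until the flat on it faces the brass key guide on the drive's housing, and let go of it. Then pick up the loose collar, lower it over the shaft with its brass set screw pointing at the key guide and level with both the guide and the middle of the flat, and draw it lightly away from the guide so that the screw's tip rests against the flat. Finish while still holding the collar there, ready for the screw to be tightened; leave the beaker and the bottles standing where they are.

Things in the scene. Friction and masses are not known exactly. Their poses are not given: they have to be found in the camera images.
- drive_unit: white gearbox housing, fixed, 150 x 90 x 58 mm, with an upright steel shaft. Origin on the table under the shaft's axis, z up. Reaches 95 mm to -x of the axis, 55 mm to +x, 45 mm either way in y; bearing boss round the shaft 52 mm across, top at height 68 mm. The key guide, a dark post with a level brass tube, stands on its -x side.
- drive_shaft (a joint): turn of the shaft in rad about its vertical axis (positive counter-clockwise from above). 0: the flat faces the key guide exactly (the unit's -x). Stays where it is left, light friction (about 0.06 N m); range -3.1 to 3.1. It is somewhere between 0.6 and 1.9 at the start.
- flat_mid (a point): middle of the flat on the shaft, 115 mm above the table; turns with it. Its own -x points straight out of the flat, z up. Shaft 18 mm thick, round up to height 90 mm, above that (to 140 mm) with one flat, 14 mm wide, 5.5 mm from the axis: 14.5 mm across flat and back, which fingers feel. A red mark on its top end points from the axis to the flat.
- shaft_top (a point): centre of the shaft's top end, on its axis, 140 mm above the table; x and y axes as the drive unit's
- guide_mouth (a point): end of the key guide's brass tube that faces the shaft, on the tube's axis, 115 mm above the table, 71 mm to the unit's -x from the shaft's axis; the tube reaches to 91 mm, is 17 mm thick, top at height 123 mm
- collar: loose dark steel ring, 38 mm across, 20 mm high, bore 23 mm, 0.12 kg; flats to grip at +y and -y (40 mm apart, 18 mm wide). Origin: centre of underside, z along the bore. Brass set screw on the -x side, 10 mm up: head stands out to 26 mm from the axis, tip (6 mm thick) ends 8 mm from it. Lies left or right of the drive, screw within 0.8 rad of world -x.
- screw_tip (a point): inner end of the collar's set screw, on the screw's axis, 10 mm above the collar's underside; its own -x axis points outward along the screw, as the collar's
- beaker: clear plastic beaker, loose, 54 mm across, 68 mm high, to be left alone; origin at the centre of its underside
- bottle_buffer: reagent bottle with blue cap, loose, 58 mm across, 118 mm high, to be left alone; origin at the centre of its underside

How it is judged:
By the outcome, as a careful person would: the job done as asked, in the order asked, and still so for the second after the job is handed in, while the arm keeps its last pose, push and grip.
It also fails if it takes over 72 s, if anything falls off the work surface, if the arm or the gripper's body presses on something with over 40 N, if the wrist force passes 120 N, or if a joint passes its speed limit or range.

## Robot

A 6-joint arm with a two-finger parallel gripper is mounted at the origin on a cart in front of the work surface, level with it; the furniture and walls round the work are solid. World frame = base frame: x ahead of the robot, y to its left, z up, the work surface at z = 0. Lengths are in m, angles in rad, forces in N, time in s.
With the tool pointing down it reaches from about 0.375 to 0.975 m from the base axis. Payload 3.8 kg.
Tool frame: the origin (TCP) lies midway between the tips of the shut fingers; the grasp point (between the pads) lies 19 mm behind it; z points along the fingers, y is the line along which they close (so a half turn about z gives the same grasp; the last joint's range is limited). The gripper opens to 85 mm and grips with 20 to 120 N. Pads are 22 mm wide; open, the fingers measure 114 mm over their backs; the gripper's body (76 mm by 85 mm) begins 54 mm behind the grasp point. The pads swing forward as they close: fully open they stand 13 mm farther back than shut.
Start: joints at [-1.158, 0.264, 1.604, -0, 1.274, -0.037], TCP at [0.293, -0.608, 0.199] pointing down, gripper open.
Joint ranges: [-2.63, 2.63], [-0.94, 2.18], [0.31, 2.57], [-1.31, 4.45], [0, 2.66], [-2.55, 2.55]. Speed limits (rad/s): [2.57, 2.57, 3.14, 3.14, 3.14, 3.14].

## Interface

Orientations are given as a rotation vector (axis times angle).
In Python, from workcell import bot, read_camera, camera_info, ticket gives the robot as it stands.
- The arm moves only by the tool servo_tool, never from a script. Its argument "targets" is a list of rows, each an object of numbers: "hand": the closure, from -1 (fully open) to 1 (shut); "x", "y", "z": the shift along the tool's x, y, z as a fraction of full scale; "roll": the turn about the tool's z as a fraction of full scale. In form: [{"hand": .., "x": .., "y": .., "z": .., "roll": ..}, ...]. A call has 1 to 10 rows; each row is the pose to reach, as a shift and turn from the pose commanded when the call began, along the tool's axes at that moment, turning the shorter way round; what a row does not reach only later rows make up. Full scale, the value 1, is 50 cm for a shift and 180 degrees for a turn. A row lasts 1/12 s, in which the tool goes at most 41.7 mm and 7.16 degrees, less where a joint would pass 70% of its speed; a pose out of reach is approached as far as the arm can. A call with a number of a shift or a turn outside -1 to 1 is refused whole. A call with a gripper value outside its range is refused whole. The fingers move at their own pace and stop on an object; "grip_force" is the grip in N (left out, the last holds). Time passes only in rows, so rows that repeat a pose let the fingers close. It gives the time, the measured TCP pose, the force, the opening and the grip force at its end, in the units of the state.
- bot.read_state(): the state, without advancing time (a new reading comes with each control period).
- read_camera(name): name is "scene" or "top" or "wrist"; returns the picture (384x512x3 uint8, red, green, blue); there is no depth.
- camera_info(name): a dict with "fx", "fy", "cx", "cy" (pixels), "k1" (the pictures are not rectified: a ray, as slopes to the right and down, at radius r is drawn at 1 + k1 r^2 times it, then the intrinsics apply), "eye" and "orientation" of the camera in the world; the wrist camera has in their place "T_tool_cam" (4x4, takes a point from camera to tool coordinates, whose origin is the TCP and whose axes are the flange's). Camera axes: x right, y down, z forward; pixel columns grow to the right and rows downward; lengths in m; the calibration is good to about 2 mm. A picture is of the moment at which its call begins: read the wrist's pose just before it. camera_info takes no time and is no camera call.
- ticket.finish_job(): hands the job in; it is judged then, once.
The state is a dict: "time": time; "q": joint angles; "joint_vel": joint speeds; "joint_torque": joint torques, N m; "tool_pos": TCP position; "tcp_rot": TCP orientation; "wrist_force": force on the tool from outside, world axes, zero at the start; "torque": the same for the moment, N m; "width": opening from 0.0 (shut) to 1.0 (fully open); "grip_force": force on a finger pad.
Only numpy, scipy, OpenCV 4.12 (cv2) and the standard library are available. Lean on these libraries where they do the work, as an engineer would, in place of code of your own. Each camera call takes 0.05 s, during which the arm holds its last target. There are 200 camera calls.

## Working session

There is one attempt and no reset: what is moved stays moved. The work goes in short steps, Python scripts to look and compute and a tool call to move; the robot and the scene stay as the last step left them, time stands still between calls to the robot, and variables do not carry over. Pictures are saved under pics/ and viewed, at most 10 in all, crops included, and the job is handed in when it is done.

Besides the shell and the picture viewer there is one more tool, called after "Emit:" as name([rows], argument=value, ...), one row to a line, values as JSON. servo_tool: Moves the arm, as the interface text tells. Its arguments: {"type":"object","properties":{"targets":{"type":"array"},"grip_force":{"type":"number"}},"required":["targets"]}

```bash
ls; mkdir -p pics; cat > h.py <<'E'
import numpy as np, cv2
from scipy.spatial.transform import Rotation as R
from workcell import bot, read_camera, camera_info, ticket
E
python3 - <<'E'
from h import *
s=bot.read_state(); print({k:np.round(v,3).tolist() for k,v in s.items()})
for n in ["scene","top","wrist"]: print(n,camera_info(n))
a=read_camera("scene");b=read_camera("top")
cv2.imwrite("pics/s0.png",a[:,:,::-1]);cv2.imwrite("pics/t0.png",b[:,:,::-1])
E
```

```text
pics
{'time': 0.0, 'q': [-1.158, 0.265, 1.605, 0.0, 1.274, -0.037], 'joint_vel': [0.0, -0.001, -0.002, -0.001, 0.0, -0.001], 'joint_torque': [-0.0, -51.511, -36.731, 0.0, 0.013, 0.0], 'tool_pos': [0.293, -0.607, 0.198], 'tcp_rot': [-3.06, -0.7, 0.001], 'wrist_force': [0.185, 0.136, 0.033], 'torque': [0.039, -0.013, 0.012], 'grip_force': 0.0, 'width': 1.0}
scene {'fx': 397.09220372020866, 'fy': 397.09220372020866, 'cx': 254.00867641552355, 'cy': 192.48630959518374, 'k1': -0.05905867092102113, 'eye': array([0.1723108 , 0.57071402, 0.64222514]), 'orientation': array([-0.8078526 ,  2.46368677, -1.1775003 ])}
top {'fx': 437.9604948402647, 'fy': 437.9604948402647, 'cx': 246.4991904098894, 'cy': 188.58615111894196, 'k1': -0.12280449042434168, 'eye': array([0.3639749 , 0.03227523, 1.35404556]), 'orientation': array([-2.15982005,  2.10367686, -0.18940131])}
wrist {'fx': 333.85659940424733, 'fy': 333.85659940424733, 'cx': 254.3202500186982, 'cy': 190.94742238830457, 'k1': -0.009522046955405742, 'T_tool_cam': array([[ 3.04341937e-04, -9.58125350e-01, -2.86348951e-01,
         7.25812252e-02],
       [ 9.99999949e-01,  2.65200185e-04,  1.75474371e-04,
        -1.24171731e-03],
       [-9.21866489e-05, -2.86348990e-01,  9.58125382e-01,
        -1.74161115e-01],
       [ 0.00000000e+00,  0.00000000e+00,  0.00000000e+00,
         1.00000000e+00]])}
```

View pics/t0.png

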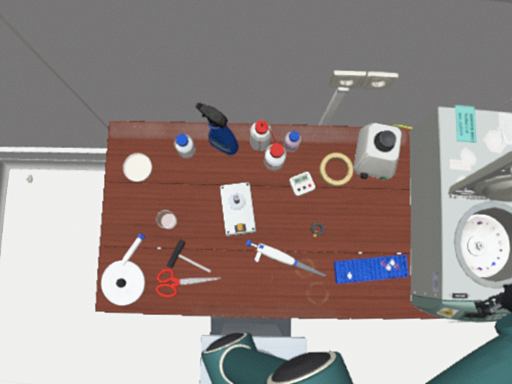

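View pics/s0.png

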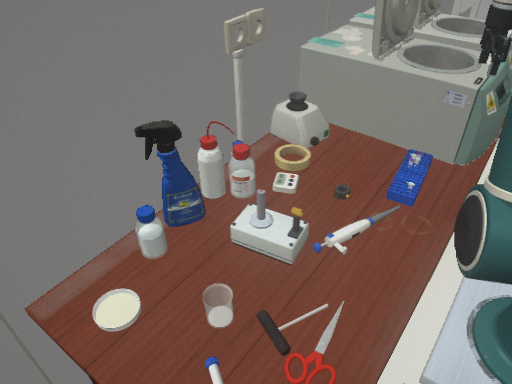

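The top view shows the drive at about (238,207), with the shaft at (237,200) and the guide at (240,228). The collar is at (316,229) with its brass screw at (315,235). In the scene view the shaft is at (261,203), the guide at (297,213) and the collar at (342,191). Next I'll crop in closer.

```bash
cat >> h.py <<'E'
def cam(n,s=None):
    i=camera_info(n)
    if n=="wrist":
        s=s or bot.read_state(); T=i["T_tool_cam"]; Rt=R.from_rotvec(s["tcp_rot"]).as_matrix()
        return i,Rt@T[:3,:3],Rt@T[:3,3]+np.array(s["tool_pos"])
    return i,R.from_rotvec(i["orientation"]).as_matrix(),i["eye"]
def ray(c,uv):
    i,M,e=c; d=(np.array(uv,float)-[i["cx"],i["cy"]])/[i["fx"],i["fy"]]; x=d.copy()
    for _ in range(20): x=d/(1+i["k1"]*(x@x))
    v=M@[x[0],x[1],1]; return e,v/np.linalg.norm(v)
def onz(c,uv,z):
    e,v=ray(c,uv); return e+v*(z-e[2])/v[2]
def tri(rs):
    A=sum(np.eye(3)-np.outer(v,v) for e,v in rs); b=sum((np.eye(3)-np.outer(v,v))@e for e,v in rs)
    p=np.linalg.solve(A,b); return p,[np.linalg.norm(np.cross(p-e,v)) for e,v in rs]
def proj(c,p):
    i,M,e=c; q=M.T@(np.array(p)-e); x=q[:2]/q[2]; x=x*(1+i["k1"]*(x@x)); return x*[i["fx"],i["fy"]]+[i["cx"],i["cy"]]
def grab(n,name=None):
    s=bot.read_state(); c=cam(n,s); im=read_camera(n)
    if name: cv2.imwrite(f"pics/{name}.png",im[:,:,::-1])
    return im,c
def blobs(im,lo,hi,amin=4,box=None):
    h=cv2.cvtColor(im,cv2.COLOR_RGB2HSV); m=cv2.inRange(h,np.array(lo),np.array(hi))
    if box: k=np.zeros_like(m); x0,y0,x1,y1=box; k[y0:y1,x0:x1]=1; m=m*k
    n,_,st,ce=cv2.connectedComponentsWithStats(m)
    return [(np.round(ce[j],1).tolist(),st[j].tolist()) for j in range(1,n) if st[j,4]>=amin]
E
python3 - <<'E'
from h import *
t=cv2.imread("pics/t0.png");s=cv2.imread("pics/s0.png")
a=cv2.resize(t[170:250,215:335],None,fx=6,fy=6,interpolation=cv2.INTER_CUBIC)
b=cv2.resize(s[180:265,225:360],None,fx=5,fy=5,interpolation=cv2.INTER_CUBIC)
cv2.imwrite("pics/ca.png",a); cv2.imwrite("pics/cb.png",b)
for n,im,bx in (("top",t,(215,170,335,250)),("scene",s,(225,180,360,265))):
    im=im[:,:,::-1].copy(); c=cam(n)
    print(n,"brass",blobs(im,(12,110,90),(32,255,255),3,bx)); print("red",blobs(im,(0,150,110),(6,255,255),2,bx),blobs(im,(174,150,90),(180,255,255),2,bx))
    print("dark",blobs(im,(0,0,0),(180,110,70),15,bx))
    print("white",blobs(im,(0,0,170),(180,60,255),50,bx))
E
```

```text
top brass [([319.0, 171.0], [319, 170, 1, 3, 3]), ([239.6, 226.7], [237, 224, 6, 7, 36]), ([314.4, 235.2], [313, 234, 4, 4, 12])]
red [([312.0, 175.5], [312, 175, 1, 2, 2]), ([235.3, 181.3], [235, 181, 2, 2, 3]), ([225.0, 183.0], [224, 183, 3, 1, 3]), ([315.0, 182.5], [315, 182, 1, 2, 2]), ([309.5, 185.0], [309, 185, 2, 1, 2]), ([223.0, 226.0], [223, 225, 1, 3, 3])] []
dark []
white [([302.0, 183.3], [290, 172, 25, 23, 354]), ([236.9, 206.8], [220, 183, 35, 52, 1322]), ([263.6, 247.0], [251, 243, 27, 7, 76])]
scene brass [([347.2, 195.7], [346, 194, 4, 5, 13]), ([296.5, 211.5], [290, 207, 13, 10, 98])]
red [] []
dark [([341.9, 188.6], [338, 186, 9, 6, 40]), ([340.8, 194.9], [335, 191, 15, 8, 65]), ([296.6, 224.3], [294, 217, 6, 15, 52])]
white [([285.3, 184.2], [273, 180, 24, 9, 135]), ([265.7, 226.1], [230, 205, 68, 44, 1527]), ([342.4, 235.0], [321, 221, 39, 31, 402])]
```

View pics/ca.png

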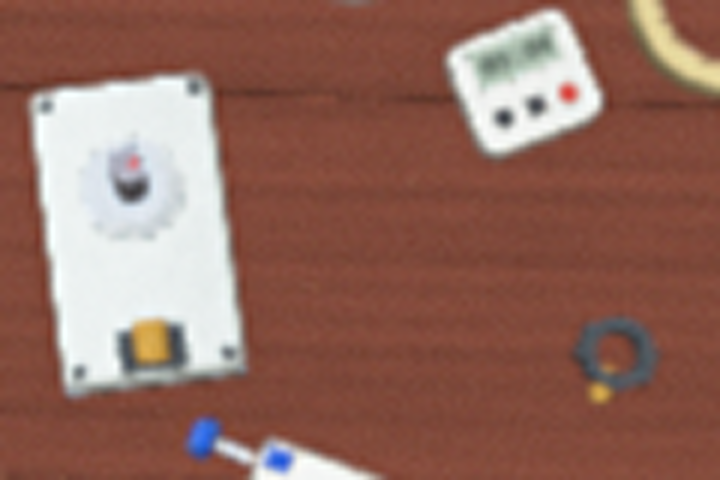

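View pics/cb.png

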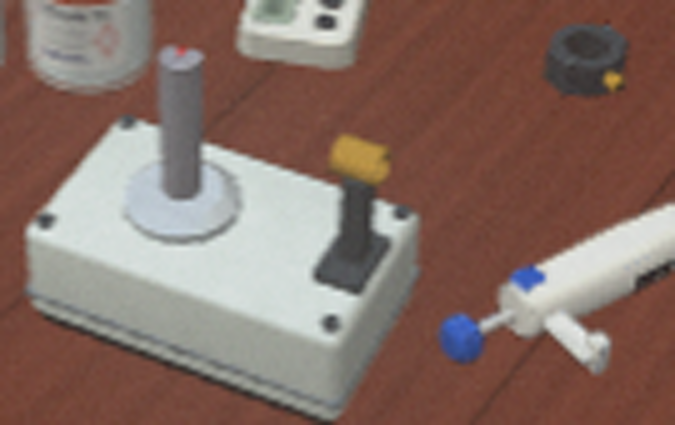

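The crops show the shaft's red mark at top-view (237,197), to the right of the shaft top centre at (235.5,196). The flat therefore faces about world -y, so the angle is near 1.5. The collar centre is at top (317.5,228.5) / scene (342.3,191.5), with its screw at (314.4,235.2) / (347.2,195.7). Now to triangulate.

```bash
python3 - <<'E'
from h import *
T,S=cam("top"),cam("scene")
for n,a,b in (("shafttop",(235.4,196.2),(261.0,191.3)),("brass",(239.6,226.7),(296.5,211.5)),("collar",(317.3,228.4),(342.0,191.3)),("screw",(314.4,235.2),(347.2,195.7))):
    p,r=tri([ray(T,a),ray(S,b)]); print(n,p.round(4),np.round(r,4))
print("collar@20 top/scene",onz(T,(317.3,228.4),.02).round(4),"screw@10",onz(T,(314.4,235.2),.01).round(4),onz(S,(347.2,195.7),.01).round(4))
print("shaft@140",onz(T,(235.4,196.2),.14).round(4),onz(S,(261.0,191.3),.14).round(4))
# housing top rectangle from screws corners in crop (58mm)
for c in [(44,105),(195,87),(230,352),(79,371)]: print(onz(T,(c[0]/6+214.6,c[1]/6+169.6),.058).round(4))
s=bot.read_state();print(R.from_rotvec(s["tcp_rot"]).as_matrix().round(3))
E
```

```text
shafttop [0.5532 0.0607 0.1392] [0.0021 0.0021]
brass [0.4719 0.0479 0.1161] [0.0003 0.0003]
collar [ 0.4806 -0.1908  0.01  ] [0.001 0.001]
screw [ 0.4603 -0.1813  0.011 ] [0. 0.]
collar@20 top/scene [ 0.4806 -0.1888  0.02  ] screw@10 [ 0.4604 -0.1815  0.01  ] [ 0.4607 -0.1826  0.01  ]
shaft@140 [0.5549 0.0617 0.14  ] [0.5505 0.0608 0.14  ]
[0.5944 0.105  0.058 ]
[0.6056 0.0296 0.058 ]
[0.4731 0.0089 0.058 ]
[0.4617 0.0831 0.058 ]
[[ 0.901  0.435 -0.001]
 [ 0.435 -0.901  0.002]
 [ 0.    -0.002 -1.   ]]
```

Heights check out: shaft top 0.139, guide 0.116, collar and screw about 0.01. The guide is 82 mm from the shaft axis (81 expected) and the unit yaw is about 0.155 rad. I'll move over the collar first for a close look on the way.

Emit:
servo_tool([
  {"hand": -1, "x": 0.7, "y": -0.59, "z": 0.04, "roll": -0.39},
  {"hand": -1, "x": 0.7, "y": -0.59, "z": 0.04, "roll": -0.39},
  {"hand": -1, "x": 0.7, "y": -0.59, "z": 0.04, "roll": -0.39},
  {"hand": -1, "x": 0.7, "y": -0.59, "z": 0.04, "roll": -0.39},
  {"hand": -1, "x": 0.7, "y": -0.59, "z": 0.04, "roll": -0.39},
  {"hand": -1, "x": 0.7, "y": -0.59, "z": 0.04, "roll": -0.39},
  {"hand": -1, "x": 0.7, "y": -0.59, "z": 0.04, "roll": -0.39},
  {"hand": -1, "x": 0.7, "y": -0.59, "z": 0.04, "roll": -0.39},
  {"hand": -1, "x": 0.7, "y": -0.59, "z": 0.04, "roll": -0.39},
  {"hand": -1, "x": 0.7, "y": -0.59, "z": 0.04, "roll": -0.39},
])

```text
time: 0.93
tool_pos: [0.4635, -0.2258, 0.1809]
tcp_rot: [-2.096, -2.34, 0.0]
wrist_force: [1.2, -0.6, 0.3]
width: 0.997
grip_force: 0.0
```

Emit:
servo_tool([
  {"hand": -1, "x": 0, "y": 0, "z": 0, "roll": -0.346},
  {"hand": -1, "x": 0, "y": 0, "z": 0, "roll": -0.346},
  {"hand": -1, "x": 0, "y": 0, "z": 0, "roll": -0.346},
  {"hand": -1, "x": 0, "y": 0, "z": 0, "roll": -0.346},
  {"hand": -1, "x": 0, "y": 0, "z": 0, "roll": -0.346},
  {"hand": -1, "x": 0, "y": 0, "z": 0, "roll": -0.346},
  {"hand": -1, "x": 0, "y": 0, "z": 0, "roll": -0.346},
  {"hand": -1, "x": 0, "y": 0, "z": 0, "roll": -0.346},
  {"hand": -1, "x": 0, "y": 0, "z": 0, "roll": -0.346},
  {"hand": -1, "x": 0, "y": 0, "z": 0, "roll": -0.346},
])

```text
time: 1.77
tool_pos: [0.4631, -0.2276, 0.1808]
tcp_rot: [-0.589, -3.085, -0.001]
wrist_force: [0.1, -0.4, -0.1]
width: 0.998
grip_force: 0.0
```

```bash
python3 - <<'E'
from h import *
im,c=grab("wrist","w1"); s=bot.read_state(); print(s["tool_pos"],R.from_rotvec(s["tcp_rot"]).as_matrix().round(3).tolist(),s["q"])
print(proj(c,[.4806,-.19,.01]),proj(c,[.4604,-.182,.01]))
print(blobs(im,(12,110,90),(32,255,255),8))
h=cv2.cvtColor(im,cv2.COLOR_RGB2HSV)
print(blobs(im,(0,0,0),(180,110,90),100))
E
```

```text
[ 0.46311371 -0.2276665   0.18082487] [[-0.928, 0.372, -0.001], [0.372, 0.928, 0.0], [0.001, 0.0, -1.0]] [-5.05169527e-01 -2.47136839e-02  1.96033301e+00 -7.53062068e-06
  1.20686183e+00 -1.69452024e+00]
[292.96464057 166.87597631] [293.65112428 146.37838898]
[([242.2, 1.0], [240, 0, 6, 3, 10]), ([235.2, 6.5], [229, 3, 12, 8, 32]), ([282.5, 6.7], [277, 5, 12, 5, 19]), ([306.2, 12.1], [297, 7, 18, 14, 68]), ([274.1, 58.2], [260, 44, 33, 25, 151]), ([296.2, 143.9], [292, 140, 10, 9, 81]), ([295.8, 157.0], [293, 156, 6, 3, 16])]
[([494.5, 126.3], [478, 81, 34, 91, 133]), ([491.8, 132.7], [473, 82, 39, 104, 157]), ([285.8, 155.0], [276, 147, 32, 27, 128]), ([299.8, 171.3], [286, 157, 23, 22, 147]), ([255.3, 341.7], [0, 248, 512, 136, 32810])]
```

View pics/w1.png

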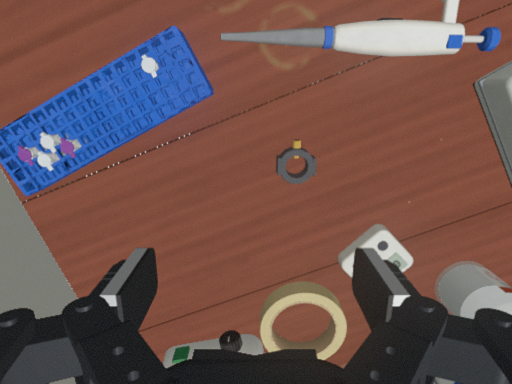

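The wrist view shows the collar at (296,165) with its screw head at (296,144), pointing straight along tool +x. That agrees with the earlier estimate. Next I'll move over the shaft.

Emit:
servo_tool([
  {"hand": -1, "x": 0.049, "y": 0.602, "z": -0.06, "roll": -0.148},
  {"hand": -1, "x": 0.049, "y": 0.602, "z": -0.06, "roll": -0.148},
  {"hand": -1, "x": 0.049, "y": 0.602, "z": -0.06, "roll": -0.148},
  {"hand": -1, "x": 0.049, "y": 0.602, "z": -0.06, "roll": -0.148},
  {"hand": -0.5, "x": 0.049, "y": 0.602, "z": -0.06, "roll": -0.148},
  {"hand": -0.5, "x": 0.049, "y": 0.602, "z": -0.06, "roll": -0.148},
  {"hand": -0.5, "x": 0.049, "y": 0.602, "z": -0.06, "roll": -0.148},
  {"hand": -0.5, "x": 0.049, "y": 0.602, "z": -0.06, "roll": -0.148},
  {"hand": -0.5, "x": 0.049, "y": 0.602, "z": -0.06, "roll": -0.148},
  {"hand": -0.5, "x": 0.049, "y": 0.602, "z": -0.06, "roll": -0.148},
])

```text
time: 2.65
tool_pos: [0.552, 0.0611, 0.2109]
tcp_rot: [0.135, -3.138, 0.001]
wrist_force: [-0.3, -0.3, -0.4]
width: 0.752
grip_force: 0.0
```

```bash
python3 - <<'E'
from h import *
im,c=grab("wrist","w2"); s=bot.read_state(); print(s["tool_pos"],R.from_rotvec(s["tcp_rot"]).as_matrix().round(3).tolist(),s["q"].round(2),s["width"])
print(proj(c,[.5525,.061,.14]))
print("brass",blobs(im,(12,110,90),(32,255,255),30))
print("red",blobs(im,(0,140,100),(8,255,255),5))
E
```

```text
[0.55168652 0.0601377  0.21072993] [[-0.996, -0.085, -0.001], [-0.085, 0.996, -0.001], [0.001, -0.001, -1.0]] [ 0.06  0.03  1.85 -0.    1.26 -1.59] 0.7505014657126056
[252.88409508 192.1225208 ]
brass [([33.3, 52.5], [28, 47, 12, 12, 93]), ([247.9, 80.1], [237, 66, 23, 29, 589])]
red [([1.2, 1.8], [0, 1, 3, 3, 5]), ([47.1, 0.9], [46, 0, 4, 3, 7]), ([56.4, 1.5], [53, 0, 7, 4, 16]), ([63.1, 1.8], [61, 0, 5, 4, 8]), ([67.8, 2.6], [67, 1, 3, 4, 5]), ([74.2, 1.3], [73, 0, 3, 3, 6]), ([80.2, 1.6], [79, 0, 3, 4, 5]), ([85.0, 1.5], [83, 0, 5, 5, 8]), ([294.4, 1.4], [293, 0, 3, 3, 5]), ([318.1, 1.1], [316, 0, 5, 4, 7]), ([332.3, 5.7], [330, 0, 5, 12, 19]), ([348.5, 2.7], [348, 1, 2, 4, 6]), ([365.8, 0.8], [365, 0, 3, 3, 5]), ([402.6, 1.4], [402, 0, 3, 4, 5]), ([442.6, 0.8], [441, 0, 4, 3, 5]), ([497.0, 1.5], [495, 0, 5, 4, 10]), ([505.4, 2.6], [504, 0, 3, 6, 7]), ([15.6, 4.2], [14, 2, 4, 6, 11]), ([26.4, 3.4], [25, 3, 4, 2, 5]), ([277.9, 5.6], [275, 2, 6, 8, 14]), ([289.8, 2.4], [288, 2, 4, 2, 5]), ([308.1, 4.2], [306, 2, 4, 5, 8]), ([325.4, 5.0], [323, 3, 5, 5, 7]), ([371.2, 3.5], [370, 2, 4
[... 28228 characters left out ...]
3, 42]), ([250.4, 279.8], [249, 279, 3, 3, 5]), ([387.0, 280.0], [386, 278, 3, 5, 6]), ([396.2, 280.4], [396, 279, 2, 4, 5]), ([29.0, 284.9], [27, 281, 5, 10, 17]), ([83.7, 286.4], [79, 280, 11, 14, 31]), ([9.4, 285.3], [7, 282, 6, 8, 18]), ([37.3, 286.2], [32, 283, 11, 8, 26]), ([72.2, 282.8], [70, 282, 5, 3, 6]), ([74.9, 288.2], [68, 282, 16, 11, 40]), ([399.9, 282.9], [398, 282, 4, 3, 7]), ([2.5, 285.7], [0, 285, 6, 2, 6]), ([57.4, 287.9], [50, 284, 15, 9, 33]), ([64.1, 285.3], [62, 284, 5, 4, 9]), ([95.0, 284.6], [93, 284, 5, 2, 7]), ([402.9, 293.0], [401, 291, 5, 5, 9]), ([408.5, 293.1], [407, 291, 4, 5, 8]), ([415.3, 293.7], [413, 293, 5, 2, 6]), ([107.1, 380.0], [106, 376, 4, 8, 23])]
```

View pics/w2.png

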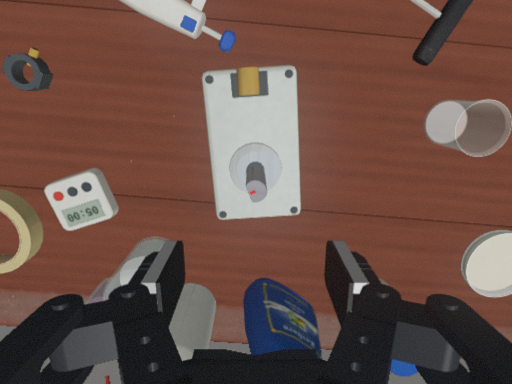

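The view shows the shaft top at about (257,190) with the red mark at (252,192) to its left, i.e. towards -tool y. I'll quantify it in a small box.

```bash
python3 - <<'E'
from h import *
im=cv2.imread("pics/w2.png")[:,:,::-1].copy(); c=cam("wrist")
print(blobs(im,(0,80,80),(10,255,255),3,(235,175,280,210)),blobs(im,(170,80,80),(180,255,255),3,(235,175,280,210)))
g=im[172:208,240:274].astype(int); print("\n".join(" ".join("%3d"%v for v in r) for r in g[:,:,1]))
E
```

```text
[([252.0, 192.0], [250, 191, 5, 3, 11])] [([254.0, 191.5], [253, 190, 3, 4, 6])]
188 185 186 189 188 177 119  96  95  98  95  96  89  91  99  99  96  98  96  99  96  97  95 101 136 187 189 188 188 187 186 186 186 190
186 187 187 188 186 169 125  93  94  99  98  93  90  88  98 100  98 101  97  98  98  98  97  99 126 179 190 187 186 186 186 185 188 188
185 186 186 187 186 173 133  96  97  97  99  95  93  93  98  98  99  97  97  97  96  98  92  95 115 166 188 188 189 188 186 185 189 189
186 187 186 189 188 181 134  95  91  97  97  95  96  93  98  97  98  96  98  97  98  98  98  94 110 158 188 189 187 186 188 189 187 189
186 187 186 188 188 179 131  95  94  96  95  94  92  97  98 100 100 100  99  97  97  95  99  96 107 152 187 189 187 186 186 186 188 189
187 187 186 186 189 180 126  93  92  97  98  91  95  94 100  97  98  97  97  98  99  96  94  93 104 144 186 188 185 186 186 187 187 189
186 186 184 186 189 180 118  91  94  95  98  94  96  94  95  99  95  97  98  98  95  96  96  93  97 137 185 187 188 185 187 186 189 189
186 187 185 187 189 181 117  93  92  94  95  93  97  98 102 100 101
[... 3176 characters left out ...]
 201 201 201 200 200
196 195 197 196 196 196 197 197 198 198 198 198 197 198 198 198 198 198 198 198 198 198 198 198 200 200 200 201 201 200 200 201 200 201
197 196 197 197 196 196 196 197 199 199 198 197 198 198 197 199 198 198 198 198 198 198 199 200 199 199 200 201 201 201 201 201 200 198
198 197 198 196 197 197 197 198 200 199 200 198 198 197 197 198 199 199 199 198 197 198 199 199 199 200 201 200 200 201 200 201 201 200
197 197 197 197 198 197 198 197 200 198 200 199 198 198 198 198 199 199 199 198 199 199 200 199 199 201 201 202 201 200 200 201 200 201
198 198 197 197 198 196 199 199 199 199 199 198 199 198 198 198 200 198 199 198 199 199 199 199 199 200 199 200 200 199 200 200 200 201
```

Circle fit of the shaft top gives centre px (255.1,191), about (0.5515,0.0627). The flat edge runs (246,186)→(251,200), so the flat normal is at world -1.15 rad and θ≈1.84 (in range). I'll align the closing axis to the flat normal and descend.

Emit:
servo_tool([
  {"hand": -0.5, "x": 0, "y": 0.005, "z": 0, "roll": -0.107},
  {"hand": -0.5, "x": 0, "y": 0.005, "z": 0, "roll": -0.107},
  {"hand": -0.5, "x": 0, "y": 0.005, "z": 0.04, "roll": -0.107},
  {"hand": -0.5, "x": 0, "y": 0.005, "z": 0.08, "roll": -0.107},
  {"hand": -0.5, "x": 0, "y": 0.005, "z": 0.12, "roll": -0.107},
  {"hand": -0.5, "x": 0, "y": 0.005, "z": 0.16, "roll": -0.107},
  {"hand": -0.5, "x": 0, "y": 0.005, "z": 0.2, "roll": -0.107},
  {"hand": -0.5, "x": 0, "y": 0.005, "z": 0.222, "roll": -0.107},
  {"hand": -0.3, "x": 0, "y": 0.005, "z": 0.222, "roll": -0.107},
  {"hand": 0, "x": 0, "y": 0.005, "z": 0.222, "roll": -0.107},
], grip_force=30)

```text
time: 3.53
tool_pos: [0.5513, 0.0621, 0.0999]
tcp_rot: [0.654, -3.071, -0.0]
wrist_force: [-0.5, 0.0, 0.5]
width: 0.525
grip_force: 0.0
```

Emit:
servo_tool([
  {"hand": 1, "x": 0, "y": 0, "z": 0, "roll": 0},
  {"hand": 1, "x": 0, "y": 0, "z": 0, "roll": 0},
  {"hand": 1, "x": 0, "y": 0, "z": 0, "roll": 0},
  {"hand": 1, "x": 0, "y": 0, "z": 0, "roll": 0},
  {"hand": 1, "x": 0, "y": 0, "z": 0, "roll": 0},
  {"hand": 1, "x": 0, "y": 0, "z": 0, "roll": 0},
  {"hand": 1, "x": 0, "y": 0, "z": 0, "roll": 0},
  {"hand": 1, "x": 0, "y": 0, "z": 0, "roll": 0},
])

```text
time: 4.2
tool_pos: [0.5532, 0.0636, 0.1021]
tcp_rot: [-0.657, 3.069, -0.001]
wrist_force: [-1.9, 0.4, 6.4]
width: 0.152
grip_force: 29.5
```

```bash
python3 - <<'E'
from h import *
s=bot.read_state(); print({k:np.round(v,4).tolist() for k,v in s.items()}); M=R.from_rotvec(s["tcp_rot"]).as_matrix(); print(M.round(3).tolist(), "yyaw",np.arctan2(M[1,1],M[0,1]), "mm",s["width"]*85)
E
```

```text
{'time': 4.2, 'q': [0.0697, 0.1219, 1.9605, -0.0, 1.0566, -1.9231], 'joint_vel': [0.0009, -0.0004, 0.0017, 0.0003, -0.0002, -0.0], 'joint_torque': [-0.444, -37.1186, -31.3491, -0.1925, -0.501, 0.0228], 'tool_pos': [0.5532, 0.0636, 0.1021], 'tcp_rot': [-0.6574, 3.0694, -0.0006], 'wrist_force': [-1.8951, 0.4384, 6.4401], 'torque': [0.0313, 0.2517, 0.0282], 'grip_force': 29.5062, 'width': 0.1521}
[[-0.912, -0.41, 0.003], [-0.41, 0.912, 0.0], [-0.002, -0.001, -1.0]] yyaw 1.9927745381081186 mm 12.932134705738806
```

The grip is on the flat (12.9 mm, below 18). Before turning, I'll refine the unit yaw from the w2 picture.

```bash
python3 - <<'E'
from h import *
im=cv2.imread("pics/w2.png")[:,:,::-1].copy()
M=np.array([[-0.996,-0.085,-0.001],[-0.085,0.996,-0.001],[0.001,-0.001,-1.0]]); s=dict(tcp_rot=R.from_matrix(M).as_rotvec(),tool_pos=[0.55169,0.06014,0.21073]); c=cam("wrist",s)
sh=onz(c,(255.1,191),.14); br=onz(c,(248.4,80.1),.121)
d=sh-br; print(sh,br,np.hypot(*d[:2]),np.arctan2(d[1],d[0]))
h=cv2.cvtColor(im,cv2.COLOR_RGB2HSV); w=cv2.inRange(h,np.array((0,0,120)),np.array((180,60,255)))
dk=255-w; P={}
for k,(u,v) in dict(a=(209,76),b=(289,73),c=(294,210),d=(223,214)).items():
    g=im[v-6:v+7,u-6:u+7].sum(2).astype(float); wt=np.clip(480-g,0,None); yy,xx=np.mgrid[v-6:v+7,u-6:u+7]
    p=((xx*wt).sum()/wt.sum(),(yy*wt).sum()/wt.sum()); P[k]=onz(c,p,.058); print(k,np.round(p,1),P[k].round(4))
for a,b in ("da","cb"): e=P[a]-P[b]; print(np.hypot(*e[:2]),np.arctan2(e[1],e[0]))
e=P["a"]-P["b"]; print(np.arctan2(e[0],-e[1]))
# long edges of housing by line fits
cn=max(cv2.findContours(w,cv2.RETR_EXTERNAL,cv2.CHAIN_APPROX_NONE)[0],key=lambda q: cv2.contourArea(q) if cv2.pointPolygonTest(q,(250,120),False)>0 else 0)
q=cn[:,0].astype(float)
for x0,x1 in((200,221),(285,305)):
    z=q[(q[:,0]>x0)&(q[:,0]<x1)&(q[:,1]>90)&(q[:,1]<200)]
    k=np.polyfit(z[:,1],z[:,0],1); k=np.polyfit(*z[np.abs(np.polyval(k,z[:,1])-z[:,0])<2][:,::-1].T,1)
    A=onz(c,(np.polyval(k,195),195),.058);B=onz(c,(np.polyval(k,95),95),.058); e=A-B; print("edge",np.arctan2(e[1],e[0]))
E
```

```text
[0.55146056 0.06188936 0.14      ] [0.47088997 0.04990431 0.121     ] 0.08145711348099874 0.14766941864926011
a [208.3  76.5] [0.469  0.0112 0.058 ]
b [288.6  73. ] [0.4596 0.0852 0.058 ]
c [294.6 212.1] [0.5951 0.107  0.058 ]
d [222.2 216.1] [0.606  0.0321 0.058 ]
0.1386320820920123 0.15136182486605285
0.13725359484735508 0.15986135808370788
0.12618677625131944
edge 0.152393542165814
edge 0.1529916135772386
```

The edges agree on a unit yaw of 0.153. Turning by -1.84 rad, i.e. roll +0.586 in total.

Emit:
servo_tool([
  {"hand": 1, "x": 0, "y": 0, "z": 0, "roll": 0.03},
  {"hand": 1, "x": 0, "y": 0, "z": 0, "roll": 0.06},
  {"hand": 1, "x": 0, "y": 0, "z": 0, "roll": 0.09},
  {"hand": 1, "x": 0, "y": 0, "z": 0, "roll": 0.12},
  {"hand": 1, "x": 0, "y": 0, "z": 0, "roll": 0.15},
  {"hand": 1, "x": 0, "y": 0, "z": 0, "roll": 0.18},
  {"hand": 1, "x": 0, "y": 0, "z": 0, "roll": 0.21},
  {"hand": 1, "x": 0, "y": 0, "z": 0, "roll": 0.24},
  {"hand": 1, "x": 0, "y": 0, "z": 0, "roll": 0.27},
  {"hand": 1, "x": 0, "y": 0, "z": 0, "roll": 0.3},
])

```text
time: 5.03
tool_pos: [0.5546, 0.0621, 0.1022]
tcp_rot: [0.813, 3.029, -0.001]
wrist_force: [1.8, -4.3, 4.3]
width: 0.15
grip_force: 29.5
```

Emit:
servo_tool([
  {"hand": 1, "x": 0, "y": 0, "z": 0, "roll": 0.03},
  {"hand": 1, "x": 0, "y": 0, "z": 0, "roll": 0.06},
  {"hand": 1, "x": 0, "y": 0, "z": 0, "roll": 0.09},
  {"hand": 1, "x": 0, "y": 0, "z": 0, "roll": 0.12},
  {"hand": 1, "x": 0, "y": 0, "z": 0, "roll": 0.15},
  {"hand": 1, "x": 0, "y": 0, "z": 0, "roll": 0.18},
  {"hand": 1, "x": 0, "y": 0, "z": 0, "roll": 0.21},
  {"hand": 1, "x": 0, "y": 0, "z": 0, "roll": 0.24},
  {"hand": 1, "x": 0, "y": 0, "z": 0, "roll": 0.27},
  {"hand": 1, "x": 0, "y": 0, "z": 0, "roll": 0.286},
])

```text
time: 5.87
tool_pos: [0.5542, 0.0603, 0.1021]
tcp_rot: [2.046, 2.375, -0.002]
wrist_force: [0.1, -10.1, 5.9]
width: 0.152
grip_force: 29.4
```

Emit:
servo_tool([
  {"hand": 1, "x": 0, "y": 0, "z": 0, "roll": 0},
  {"hand": 1, "x": 0, "y": 0, "z": 0, "roll": 0},
  {"hand": 1, "x": 0, "y": 0, "z": 0, "roll": 0},
])

```text
time: 6.12
tool_pos: [0.5542, 0.0603, 0.1022]
tcp_rot: [2.041, 2.379, -0.002]
wrist_force: [1.1, -9.9, 3.9]
width: 0.148
grip_force: 29.4
```

```bash
cat >> h.py <<'E'
def st():
    s=bot.read_state(); M=R.from_rotvec(s["tcp_rot"]).as_matrix()
    print("t %.2f pos %s q %s F %s T %s w %.1fmm g %.1f yyaw %.4f M %s"%(s["time"],s["tool_pos"].round(4),s["q"].round(3),s["wrist_force"].round(1),s["torque"].round(2),s["width"]*85,s["grip_force"],np.arctan2(M[1,1],M[0,1]),M.round(3).tolist()))
E
python3 -c "
from h import *
st()"
```

```text
t 6.12 pos [0.5542 0.0603 0.1022] q [ 0.067  0.122  1.96  -0.006  1.055 -0.082] F [ 1.1 -9.9  3.9] T [-1.5  -0.17  0.02] w 12.6mm g 29.4 yyaw 0.1526 M [[-0.152, 0.988, 0.005], [0.988, 0.152, -0.005], [-0.006, 0.004, -1.0]]
```

The shaft is at yaw 0.1526. Crossing the two grip axes puts the shaft axis at (0.5523,0.0613). I'll relieve the side force, open slightly and rise.

Emit:
servo_tool([
  {"hand": 1, "x": -0.004, "y": 0, "z": 0.004, "roll": 0},
  {"hand": 1, "x": -0.004, "y": 0, "z": 0.004, "roll": 0},
  {"hand": 0.2, "x": -0.004, "y": 0, "z": 0, "roll": 0},
  {"hand": -0.2, "x": -0.004, "y": 0, "z": 0, "roll": 0},
  {"hand": -0.3, "x": -0.004, "y": 0, "z": 0, "roll": 0},
  {"hand": -0.3, "x": -0.004, "y": 0, "z": 0, "roll": 0},
  {"hand": -0.3, "x": -0.004, "y": 0, "z": -0.05, "roll": 0},
  {"hand": -0.3, "x": -0.004, "y": 0, "z": -0.12, "roll": 0},
  {"hand": -0.3, "x": -0.004, "y": 0, "z": -0.18, "roll": 0},
  {"hand": -0.5, "x": -0.004, "y": 0, "z": -0.22, "roll": 0},
])

```text
time: 6.95
tool_pos: [0.5533, 0.0615, 0.213]
tcp_rot: [2.045, 2.382, 0.003]
wrist_force: [1.0, -0.1, 1.2]
width: 0.749
grip_force: 0.0
```

Emit:
servo_tool([
  {"hand": -0.5, "x": 0, "y": 0, "z": 0, "roll": 0},
  {"hand": -0.5, "x": 0, "y": 0, "z": 0, "roll": 0},
])

```text
time: 7.12
tool_pos: [0.5533, 0.0615, 0.2116]
tcp_rot: [2.046, 2.382, 0.003]
wrist_force: [-0.4, 0.5, -0.4]
width: 0.75
grip_force: 0.0
```

```bash
python3 - <<'E'
from h import *
st(); im,c=grab("wrist","w3"); p=proj(c,[.5523,.0613,.14]); print(p)
u,v=int(p[0]),int(p[1]); cv2.imwrite("pics/w3c.png",cv2.resize(im[v-40:v+40,u-55:u+55,::-1],None,fx=7,fy=7,interpolation=cv2.INTER_CUBIC)); print(u-55,v-40)
for a,b in(((0,80,80),(10,255,255)),((170,80,80),(180,255,255))): print(blobs(im,a,b,3,(u-18,v-18,u+18,v+18)))
E
```

```text
t 7.12 pos [0.5533 0.0615 0.2116] q [ 0.066  0.031  1.847  0.     1.261 -0.086] F [-0.4  0.5 -0.4] T [-0.01 -0.   -0.  ] w 63.8mm g 0.0 yyaw 0.1515 M [[-0.151, 0.989, 0.003], [0.989, 0.151, 0.0], [-0.0, 0.003, -1.0]]
[253.57309157 191.60032947]
198 151
[([249.8, 190.1], [248, 189, 5, 3, 10]), ([252.5, 208.0], [235, 208, 36, 1, 36])]
[([247.8, 189.8], [247, 189, 3, 3, 4]), ([252.0, 190.2], [251, 189, 3, 3, 4])]
```

View pics/w3c.png

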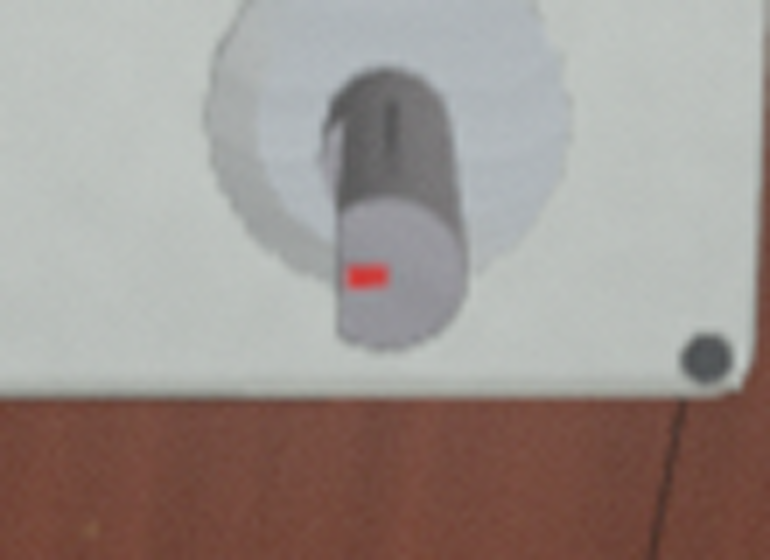

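The crop shows the flat as a vertical edge on the left with the red mark pointing straight left. The flat faces the guide within about a degree, square with the housing edge. Now to the collar for a close look.

Emit:
servo_tool([
  {"hand": -0.5, "x": -0.475, "y": -0.22, "z": 0, "roll": -0.331},
  {"hand": -0.5, "x": -0.475, "y": -0.22, "z": 0, "roll": -0.331},
  {"hand": -0.5, "x": -0.475, "y": -0.22, "z": 0, "roll": -0.331},
  {"hand": -0.5, "x": -0.475, "y": -0.22, "z": 0, "roll": -0.331},
  {"hand": -0.5, "x": -0.475, "y": -0.22, "z": 0.04, "roll": -0.331},
  {"hand": -0.5, "x": -0.475, "y": -0.22, "z": 0.1, "roll": -0.331},
  {"hand": -0.5, "x": -0.475, "y": -0.22, "z": 0.16, "roll": -0.331},
  {"hand": -0.5, "x": -0.475, "y": -0.22, "z": 0.2, "roll": -0.331},
  {"hand": -0.5, "x": -0.475, "y": -0.22, "z": 0.22, "roll": -0.331},
  {"hand": -0.5, "x": -0.475, "y": -0.22, "z": 0.22, "roll": -0.331},
])

```text
time: 8.0
tool_pos: [0.4733, -0.1886, 0.0933]
tcp_rot: [-0.59, -3.073, -0.005]
wrist_force: [-1.5, 0.5, -0.9]
width: 0.75
grip_force: 0.0
```

Emit:
servo_tool([
  {"hand": -0.5, "x": 0, "y": 0, "z": 0, "roll": 0},
  {"hand": -0.5, "x": 0, "y": 0, "z": 0, "roll": 0},
])

```text
time: 8.17
tool_pos: [0.4798, -0.1898, 0.1005]
tcp_rot: [0.596, 3.084, 0.0]
wrist_force: [0.7, -1.4, 0.5]
width: 0.748
grip_force: 0.0
```

```bash
python3 - <<'E'
from h import *
st(); im,c=grab("wrist","w4"); p=proj(c,[.4806,-.19,.01]); print(p)
u,v=int(p[0]),int(p[1]); cv2.imwrite("pics/w4c.png",cv2.resize(im[v-60:v+60,u-80:u+80,::-1],None,fx=5,fy=5,interpolation=cv2.INTER_CUBIC)); print(u-80,v-60)
print("brass",blobs(im,(12,110,80),(34,255,255),6,(u-60,v-60,u+60,v+60)))
print("dark",blobs(im,(0,0,0),(180,110,110),60,(u-60,v-60,u+60,v+60)))
E
```

```text
t 8.17 pos [ 0.4798 -0.1898  0.1005] q [-0.425  0.049  2.043  0.     1.049 -1.614] F [ 0.7 -1.4  0.5] T [ 0.02  0.05 -0.01] w 63.6mm g 0.0 yyaw 1.1890 M [[-0.928, 0.373, 0.0], [0.373, 0.928, 0.0], [-0.0, 0.0, -1.0]]
[253.73082609 185.89990213]
173 125
brass [([256.8, 156.9], [251, 151, 13, 12, 128]), ([256.8, 173.5], [253, 172, 8, 4, 24])]
dark [([256.5, 184.0], [232, 160, 51, 48, 1447])]
```

View pics/w4c.png

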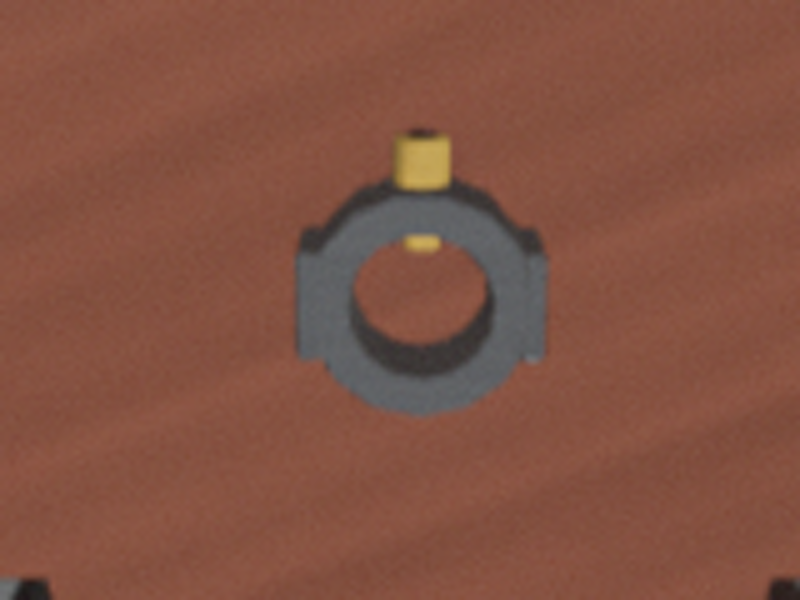

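The crop shows the collar centred near px (256.9,185.4). Its flats are vertical, and the screw head (256.8,157) and tip (256.8,173.5) lie on the tool's x axis, so the yaw is matched.

```bash
python3 - <<'E'
from h import *
s=bot.read_state(); c=cam("wrist",s); M=R.from_rotvec(s["tcp_rot"]).as_matrix()
for n,p,z in (("centre",(256.9,185.4),.02),("tip",(256.9,174.6),.01),("headend",(256.9,150.9),.01),("head top edge",(256.9,151.5),.013)):
    w=onz(c,p,z); print(n,w.round(4),"tool mm",(1e3*M.T@(w-s["tool_pos"])).round(1))
E
```

```text
centre [ 0.4796 -0.1868  0.02  ] tool mm [ 2.2  2.7 81.4]
tip [ 0.4738 -0.1844  0.01  ] tool mm [ 8.6  2.7 91.4]
headend [ 0.4556 -0.1771  0.01  ] tool mm [28.1  2.7 91.4]
head top edge [ 0.4555 -0.1771  0.013 ] tool mm [28.2  2.7 88.4]
```

Emit:
servo_tool([
  {"hand": -0.5, "x": 0.003, "y": 0.0054, "z": 0.05, "roll": 0},
  {"hand": -0.5, "x": 0.003, "y": 0.0054, "z": 0.1, "roll": 0},
  {"hand": -0.5, "x": 0.003, "y": 0.0054, "z": 0.15, "roll": 0},
  {"hand": -0.5, "x": 0.003, "y": 0.0054, "z": 0.18, "roll": 0},
  {"hand": -0.5, "x": 0.003, "y": 0.0054, "z": 0.195, "roll": 0},
  {"hand": -0.5, "x": 0.003, "y": 0.0054, "z": 0.199, "roll": 0},
  {"hand": -0.5, "x": 0.003, "y": 0.0054, "z": 0.199, "roll": 0},
], grip_force=45)

```text
time: 8.8
tool_pos: [0.48, -0.187, 0.0017]
tcp_rot: [0.592, 3.084, -0.0]
wrist_force: [-0.1, -0.5, 0.5]
width: 0.748
grip_force: 0.0
```

Emit:
servo_tool([
  {"hand": 0, "x": 0, "y": 0, "z": 0, "roll": 0},
  {"hand": 1, "x": 0, "y": 0, "z": 0, "roll": 0},
  {"hand": 1, "x": 0, "y": 0, "z": 0, "roll": 0},
  {"hand": 1, "x": 0, "y": 0, "z": 0, "roll": 0},
  {"hand": 1, "x": 0, "y": 0, "z": 0, "roll": 0},
  {"hand": 1, "x": 0, "y": 0, "z": 0, "roll": 0},
  {"hand": 1, "x": 0, "y": 0, "z": 0, "roll": 0},
  {"hand": 1, "x": 0, "y": 0, "z": 0, "roll": 0},
])

```text
time: 9.47
tool_pos: [0.479, -0.187, 0.0008]
tcp_rot: [-0.593, -3.085, -0.0]
wrist_force: [-0.4, -0.2, -1.0]
width: 0.001
grip_force: 0.0
```

```bash
python3 -c "
from h import *
st()"
```

```text
t 9.47 pos [ 0.479  -0.187   0.0008] q [-0.421  0.176  2.117  0.     0.848 -1.612] F [-0.4 -0.2 -1. ] T [ 0.03 -0.    0.  ] w 0.1mm g 0.0 yyaw 1.1911 M [[-0.929, 0.371, -0.0], [0.371, 0.929, 0.0], [0.0, 0.0, -1.0]]
```

The fingers shut completely, so the grasp missed. I'll rise and look.

Emit:
servo_tool([
  {"hand": 1, "x": 0, "y": 0, "z": -0.05, "roll": 0},
  {"hand": 1, "x": 0, "y": 0, "z": -0.12, "roll": 0},
  {"hand": 1, "x": 0, "y": 0, "z": -0.2, "roll": 0},
  {"hand": 0, "x": 0, "y": 0, "z": -0.24, "roll": 0},
  {"hand": -0.5, "x": 0, "y": 0, "z": -0.24, "roll": 0},
  {"hand": -0.5, "x": 0, "y": 0, "z": -0.24, "roll": 0},
])

```text
time: 9.97
tool_pos: [0.4804, -0.1876, 0.1227]
tcp_rot: [0.592, 3.081, -0.001]
wrist_force: [-0.1, 0.6, -0.1]
width: 0.421
grip_force: 0.0
```

```bash
python3 - <<'E'
from h import *
st(); im,c=grab("wrist","w5"); print(proj(c,[.48,-.187,.01]))
print("brass",blobs(im,(12,110,80),(34,255,255),20))
E
```

```text
t 9.97 pos [ 0.4804 -0.1876  0.1227] q [-0.421  0.022  2.026  0.     1.089 -1.612] F [-0.1  0.6 -0.1] T [ 0.01  0.02 -0.  ] w 35.8mm g 0.0 yyaw 1.1912 M [[-0.929, 0.371, 0.004], [0.371, 0.929, -0.002], [-0.004, -0.0, -1.0]]
[254.13326103 177.1090223 ]
brass [([224.9, 48.8], [208, 31, 40, 32, 221]), ([254.0, 151.9], [249, 147, 11, 11, 114]), ([254.1, 167.2], [251, 166, 7, 4, 22])]
```

View pics/w5.png

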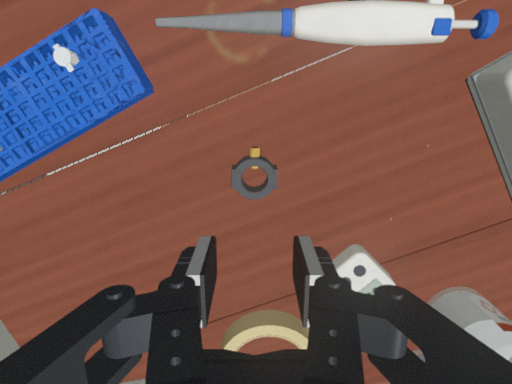

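The collar still stands at px (254,176), apparently undisturbed, while the fingers shut fully. I'll compare its position before and after precisely.

```bash
python3 - <<'E'
from h import *
c=cam("wrist"); 
M=np.array([[-0.928,0.373,0],[0.373,0.928,0],[0,0,-1.]]); c4=cam("wrist",dict(tcp_rot=R.from_matrix(M).as_rotvec(),tool_pos=[.4798,-.1898,.1005]))
for n,a,b in (("head",(256.8,156.9),(254.,151.9)),("tip",(256.8,173.5),(254.1,167.2))):
    print(n,onz(c4,a,.01).round(4),onz(c,b,.01).round(4)); p,r=tri([ray(c4,a),ray(c,b)]); print(p.round(4),r)
im,_=grab("wrist"); d=blobs(im,(0,0,0),(180,110,110),60,(215,130,300,220)); print(d)
a,t=grab("top"); b,s=grab("scene")
q=cv2.absdiff(a[:,:,::-1],cv2.imread("pics/t0.png"));print("brass top",blobs(a,(12,110,90),(32,255,255),3,(300,215,335,250)),"scene",blobs(b,(12,110,90),(32,255,255),3,(325,180,360,205)))
cv2.imwrite("pics/s5.png",cv2.resize(b[130:290,190:400,::-1],None,fx=3.5,fy=3.5))
E
```

```text
head [ 0.459  -0.1786  0.01  ] [ 0.4568 -0.1778  0.01  ]
[ 0.4369 -0.1702  0.1323] [np.float64(0.0005398979192375781), np.float64(0.0005398979192375167)]
tip [ 0.4718 -0.1837  0.01  ] [ 0.4694 -0.1827  0.01  ]
[ 0.4459 -0.1738  0.1232] [np.float64(0.0005019126359023275), np.float64(0.000501912635902373)]
[([253.6, 179.9], [231, 158, 47, 44, 1224])]
brass top [([314.0, 235.0], [313, 234, 3, 3, 9])] scene [([347.3, 195.9], [346, 194, 4, 5, 15])]
```

```bash
python3 - <<'E'
from h import *
st(); im,c=grab("wrist"); s=bot.read_state(); M=R.from_rotvec(s["tcp_rot"]).as_matrix()
b=blobs(im,(12,110,80),(34,255,255),15,(215,130,300,220)); print(b, blobs(im,(0,0,0),(180,110,110),60,(215,130,300,220)))
for p,z in ((b[0][0],.01),(b[1][0],.01)): print((1e3*M.T@(onz(c,p,z)-s["tool_pos"])).round(1))
E
```

```text
t 10.17 pos [ 0.4774 -0.1863  0.1187] q [-0.421  0.026  2.03  -0.     1.089 -1.612] F [-0.2  0.4 -0.4] T [-0.01 -0.06  0.03] w 63.2mm g 0.0 yyaw 1.1913 M [[-0.929, 0.37, -0.004], [0.37, 0.929, 0.002], [0.004, 0.0, -1.0]]
[([254.0, 157.3], [249, 152, 11, 11, 111]), ([254.0, 173.0], [251, 172, 7, 3, 21])] [([253.6, 182.8], [230, 161, 48, 44, 1252])]
[ 19.7   0.3 108.8]
[  5.9   0.3 108.7]
```

The collar has not moved. In w5 the fingertips appear at v≈237 with a half gap of 39 px. That puts the real tips about 33–36 mm behind the nominal TCP, so they closed above the ring. I'll redo the descent lower, in stages, watching force.

Emit:
servo_tool([
  {"hand": -0.2, "x": 0, "y": 0, "z": 0.06, "roll": 0},
  {"hand": -0.2, "x": 0, "y": 0, "z": 0.12, "roll": 0},
  {"hand": -0.2, "x": 0, "y": 0, "z": 0.18, "roll": 0},
  {"hand": -0.2, "x": 0, "y": 0, "z": 0.22, "roll": 0},
  {"hand": -0.2, "x": 0, "y": 0, "z": 0.24, "roll": 0},
  {"hand": -0.2, "x": 0, "y": 0, "z": 0.255, "roll": 0},
  {"hand": -0.2, "x": 0, "y": 0, "z": 0.265, "roll": 0},
  {"hand": -0.2, "x": 0, "y": 0, "z": 0.27, "roll": 0},
  {"hand": -0.2, "x": 0, "y": 0, "z": 0.27, "roll": 0},
])

```text
time: 10.97
tool_pos: [0.4796, -0.1873, -0.0138]
tcp_rot: [0.593, 3.084, -0.0]
wrist_force: [-0.9, 1.1, -0.3]
width: 0.601
grip_force: 0.0
```

```bash
python3 - <<'E'
from h import *
st(); im,c=grab("wrist","w6"); s=bot.read_state(); M=R.from_rotvec(s["tcp_rot"]).as_matrix()
b=blobs(im,(12,110,80),(34,255,255),15,(150,60,360,300)); print(b)
for q in b[:3]: print((1e3*M.T@(onz(c,q[0],.01)-s["tool_pos"])).round(1))
E
```

```text
t 10.97 pos [ 0.4796 -0.1873 -0.0138] q [-0.421  0.2    2.124  0.     0.818 -1.612] F [-0.9  1.1 -0.3] T [ 0.07 -0.07 -0.01] w 51.1mm g 0.0 yyaw 1.1912 M [[-0.929, 0.371, 0.001], [0.371, 0.929, -0.0], [-0.001, -0.0, -1.0]]
[([254.0, 205.1], [245, 195, 19, 21, 339]), ([253.7, 233.5], [249, 233, 10, 2, 19])]
[ 22.4   0.5 -23.4]
[  7.8   0.3 -23.4]
```

View pics/w6.png

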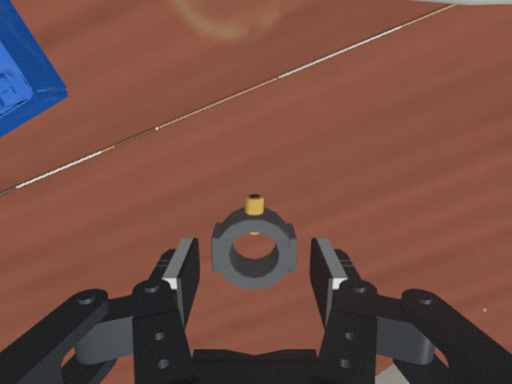

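The picture shows the tips (v≈239) beside the collar's flats (u 212 and 296) and symmetric about u=254, with no contact. I'll lower 12 mm more and close.

Emit:
servo_tool([
  {"hand": -0.2, "x": 0, "y": 0, "z": 0.01, "roll": 0},
  {"hand": -0.2, "x": 0, "y": 0, "z": 0.018, "roll": 0},
  {"hand": -0.2, "x": 0, "y": 0, "z": 0.024, "roll": 0},
  {"hand": -0.2, "x": 0, "y": 0, "z": 0.024, "roll": 0},
  {"hand": -0.2, "x": 0, "y": 0, "z": 0.024, "roll": 0},
])

```text
time: 11.43
tool_pos: [0.4787, -0.1869, -0.0264]
tcp_rot: [-0.593, -3.085, -0.0]
wrist_force: [-0.1, 0.1, -0.1]
width: 0.597
grip_force: 0.0
```

Emit:
servo_tool([
  {"hand": 0.2, "x": 0, "y": 0, "z": 0, "roll": 0},
  {"hand": 0.5, "x": 0, "y": 0, "z": 0, "roll": 0},
  {"hand": 1, "x": 0, "y": 0, "z": 0, "roll": 0},
  {"hand": 1, "x": 0, "y": 0, "z": 0, "roll": 0},
  {"hand": 1, "x": 0, "y": 0, "z": 0, "roll": 0},
], grip_force=45)

```text
time: 11.85
tool_pos: [0.4794, -0.1872, -0.0259]
tcp_rot: [0.593, 3.084, -0.0]
wrist_force: [-1.0, 0.3, 3.2]
width: 0.454
grip_force: 45.8
```

```bash
python3 -c "
from h import *
st()"
```

```text
t 11.85 pos [ 0.4794 -0.1872 -0.0259] q [-0.421  0.219  2.129  0.     0.793 -1.612] F [-1.   0.3  3.2] T [0.01 0.04 0.04] w 38.6mm g 45.8 yyaw 1.1912 M [[-0.929, 0.371, 0.001], [0.371, 0.929, -0.0], [-0.001, -0.0, -1.0]]
```

The collar is held (38.6 mm, 46 N). Lifting and carrying it above the shaft.

Emit:
servo_tool([
  {"hand": 1, "x": 0, "y": 0, "z": -0.02, "roll": 0},
  {"hand": 1, "x": 0, "y": 0, "z": -0.06, "roll": 0},
  {"hand": 1, "x": 0, "y": 0, "z": -0.12, "roll": 0},
  {"hand": 1, "x": 0, "y": 0, "z": -0.18, "roll": 0},
  {"hand": 1, "x": 0, "y": 0, "z": -0.24, "roll": 0},
  {"hand": 1, "x": 0, "y": 0, "z": -0.29, "roll": 0},
  {"hand": 1, "x": 0, "y": 0, "z": -0.322, "roll": 0},
  {"hand": 1, "x": 0, "y": 0, "z": -0.322, "roll": 0},
])

```text
time: 12.52
tool_pos: [0.4819, -0.1883, 0.1399]
tcp_rot: [0.591, 3.077, -0.003]
wrist_force: [0.6, -1.1, -0.4]
width: 0.456
grip_force: 45.5
```

Emit:
servo_tool([
  {"hand": 1, "x": 0.005, "y": 0.05, "z": 0, "roll": -0.015},
  {"hand": 1, "x": 0.01, "y": 0.11, "z": 0, "roll": -0.035},
  {"hand": 1, "x": 0.016, "y": 0.17, "z": 0, "roll": -0.055},
  {"hand": 1, "x": 0.022, "y": 0.23, "z": 0, "roll": -0.075},
  {"hand": 1, "x": 0.028, "y": 0.29, "z": 0, "roll": -0.095},
  {"hand": 1, "x": 0.034, "y": 0.35, "z": 0, "roll": -0.115},
  {"hand": 1, "x": 0.04, "y": 0.41, "z": 0, "roll": -0.135},
  {"hand": 1, "x": 0.046, "y": 0.46, "z": 0, "roll": -0.15},
  {"hand": 1, "x": 0.05, "y": 0.5, "z": 0, "roll": -0.165},
  {"hand": 1, "x": 0.0506, "y": 0.5166, "z": 0, "roll": -0.1695},
])

```text
time: 13.35
tool_pos: [0.5504, 0.0647, 0.1332]
tcp_rot: [0.246, -3.13, -0.001]
wrist_force: [0.1, 0.3, -0.8]
width: 0.454
grip_force: 45.6
```

Emit:
servo_tool([
  {"hand": 1, "x": 0, "y": 0, "z": 0, "roll": 0},
  {"hand": 1, "x": 0, "y": 0, "z": 0, "roll": 0},
  {"hand": 1, "x": 0, "y": 0, "z": 0, "roll": 0},
  {"hand": 1, "x": 0, "y": 0, "z": 0, "roll": 0},
  {"hand": 1, "x": 0, "y": 0, "z": 0, "roll": 0},
  {"hand": 1, "x": 0, "y": 0, "z": 0, "roll": 0},
])

```text
time: 13.85
tool_pos: [0.5511, 0.0614, 0.1349]
tcp_rot: [-0.237, 3.133, -0.0]
wrist_force: [0.3, -0.4, 0.3]
width: 0.454
grip_force: 45.6
```

```bash
python3 - <<'E'
from h import *
st(); im,c=grab("wrist","w7"); s=bot.read_state(); M=R.from_rotvec(s["tcp_rot"]).as_matrix()
b=blobs(im,(12,110,80),(34,255,255),15); print(b)
for q in b:
    if 200<q[0][0]<300:
        for z in (s["tool_pos"][2]+.036,.121): w=onz(c,q[0],z); print(q[0],w.round(4),(1e3*M.T@(w-s["tool_pos"])).round(1))
u,v=b[-1][0]; 
for a,l in(((0,80,80),(10,255,255)),((170,80,80),(180,255,255))): print("red",blobs(im,a,l,3,(225,215,285,290)))
print("shaft proj",proj(c,[.5517,.062,.14]))
g=im[195:300:3,200:310:3].astype(int); print("\n".join(" ".join("%3d"%x for x in r) for r in g[:,:,1]))
E
```

```text
t 13.85 pos [0.5511 0.0614 0.1349] q [ 0.066  0.087  1.933 -0.     1.121 -1.656] F [ 0.3 -0.4  0.3] T [-0.06  0.03 -0.02] w 38.6mm g 45.6 yyaw 1.7221 M [[-0.989, -0.151, 0.0], [-0.151, 0.989, -0.0], [-0.0, -0.0, -1.0]]
[([254.2, 76.7], [239, 57, 31, 40, 1155]), ([254.6, 216.4], [245, 207, 20, 19, 333]), ([255.5, 334.7], [255, 331, 2, 8, 15])]
[254.2, 76.7] [0.4728 0.0504 0.1709] [ 79.1   0.9 -36. ]
[254.2, 76.7] [0.4708 0.0501 0.121 ] [81.1  0.9 13.9]
[254.6, 216.4] [0.5306 0.0595 0.1709] [ 20.6   1.1 -36. ]
[254.6, 216.4] [0.5495 0.0624 0.121 ] [ 1.5  1.1 13.9]
[255.5, 334.7] [0.5926 0.0694 0.1709] [-42.2   1.6 -36. ]
[255.5, 334.7] [0.634  0.0759 0.121 ] [-84.    1.8  13.9]
red [([254.3, 259.7], [232, 251, 45, 21, 718])]
red []
shaft proj [253.32468085 232.39802581]
166 186 198 198 195 196 197 191 176 179 177 184 183 186 172 112 135 134 135 136 134 117 123 186 182 184 188 187 188 190 197 198 200 197 199 198 198
163 186 196 196 196 197 197 191 178 181 179 183 184 185 146  95  93  94  95  96  94  95 108 186 183 183 187 188 187 189 197 198 200 198 197 199 199
154 186 196 195 193 194 1
[... 4158 characters left out ...]
  83  78  47  48  44  46  50  46  48  39  47  48  44  50  46  63  83  85  83  84  78  75  79  35  20  27  32
 50  20  27  20  69  71  71  83  84  81  82  81  81  59  42  45  48  52  43  49  48  46  44  50  79  81  78  85  82  81  70  68  72  31  26  27  39
 47  30  28  24  69  65  68  69  81  81  81  84  83  81  72  55  51  49  49  49  47  51  61  83  78  83  82  81  79  75  70  69  69  39  27  15  40
 53  28  23  41  68  70  67  67  75  83  79  83  81  81  79  84  81  82  76  83  81  79  82  83  82  78  78  82  78  71  72  66  72  55  25  25  35
 67  31  27  53  67  67  72  72  70  71  83  84  82  82  82  85  84  82  83  83  83  80  84  85  83  82  81  74  65  66  71  67  71  64  30  25  47
```

Screw head (254.6), visible shaft sides (centre 254.7) and guide tube (254.2) share the same column, so lateral alignment is good. Lowering slowly while watching force.

Emit:
servo_tool([
  {"hand": 1, "x": 0, "y": 0, "z": 0.012, "roll": -0.0005},
  {"hand": 1, "x": 0, "y": 0, "z": 0.024, "roll": -0.0005},
  {"hand": 1, "x": 0, "y": 0, "z": 0.034, "roll": -0.0005},
  {"hand": 1, "x": 0, "y": 0, "z": 0.04, "roll": -0.0005},
  {"hand": 1, "x": 0, "y": 0, "z": 0.044, "roll": -0.0005},
  {"hand": 1, "x": 0, "y": 0, "z": 0.048, "roll": -0.0005},
  {"hand": 1, "x": 0, "y": 0, "z": 0.05, "roll": -0.0005},
  {"hand": 1, "x": 0, "y": 0, "z": 0.05, "roll": -0.0005},
])

```text
time: 14.57
tool_pos: [0.5511, 0.0623, 0.1095]
tcp_rot: [0.243, -3.132, -0.0]
wrist_force: [0.5, 0.2, -1.1]
width: 0.456
grip_force: 45.6
```

```bash
python3 -c "
from h import *
st()
im,c=grab('wrist','w8')
g=im[190:300:3,200:310:3].astype(int); print('\n'.join(' '.join('%3d'%x for x in r) for r in g[:,:,1]))"
```

```text
t 14.57 pos [0.5511 0.0623 0.1095] q [ 0.068  0.112  1.956  0.     1.073 -1.658] F [ 0.5  0.2 -1.1] T [-0.05  0.01 -0.02] w 38.8mm g 45.6 yyaw 1.7254 M [[-0.988, -0.154, -0.0], [-0.154, 0.988, -0.0], [0.0, 0.0, -1.0]]
192 191 192 193 194 191 168 170 172 169 173 180 181 180 182 178 186 184 183 181 179 182 182 182 180 179 183 182 185 176 196 196 197 196 195 195 194
191 191 191 193 193 193 154 170 174 168 179 179 183 179 184 176 149 101  99 134 164 183 181 181 180 179 183 185 183 183 194 195 194 195 196 195 195
190 190 192 193 191 192 166 170 175 171 179 180 183 180 178  94  92  92  93  94  93 166 183 182 180 177 183 184 184 182 185 194 195 194 196 194 195
189 190 193 190 192 193 168 171 173 176 180 179 184 179 100  93  90  94  96  94  92  89 184 183 180 180 182 184 184 182 179 194 195 195 195 195 197
192 191 191 193 193 193 170 170 177 177 180 179 181 178  88  88  94 118 119  90  93  89 168 181 180 181 181 183 182 183 172 195 195 195 195 194 194
193 194 192 191 195 194 170 174 176 175 179 179 182 171  85 127  92  55  58  53  76  88 133 180 180 179 182 182 185 184 193 194 194 195 195 19
[... 3893 characters left out ...]
  82  84  54  50  45  47  47  44  47  44  51  45  47  47  55  77  84  82  81  83  73  76  76  36  32  26  34
 47  31  28  21  67  69  70  77  83  78  79  77  81  71  49  45  45  46  47  51  42  47  49  63  81  82  81  82  75  79  70  67  64  29  20  24  38
 52  26  29  23  65  67  66  65  79  80  79  79  77  83  79  69  63  55  44  56  57  67  77  80  75  79  79  79  75  72  69  67  69  45  19  18  38
 57  28  16  35  68  69  65  65  70  82  85  80  80  82  82  81  80  81  80  83  81  80  78  83  80  83  82  79  67  67  70  70  70  65  22  25  37
 65  26  18  57  68  68  64  69  65  67  70  81  81  79  83  82  83  83  78  85  82  80  80  83  85  78  77  67  66  66  69  68  71  66  26  27  47
```

The collar is round the shaft top by about 5 mm with no force. The bore shows the shaft about 0.7 mm off towards -y, and the red mark still points at the screw. Continuing down with a small y correction.

Emit:
servo_tool([
  {"hand": 1, "x": 0, "y": -0.0012, "z": 0.004, "roll": 0},
  {"hand": 1, "x": 0, "y": -0.0012, "z": 0.01, "roll": 0},
  {"hand": 1, "x": 0, "y": -0.0012, "z": 0.016, "roll": 0},
  {"hand": 1, "x": 0, "y": -0.0012, "z": 0.022, "roll": 0},
  {"hand": 1, "x": 0, "y": -0.0012, "z": 0.028, "roll": 0},
  {"hand": 1, "x": 0, "y": -0.0012, "z": 0.034, "roll": 0},
  {"hand": 1, "x": 0, "y": -0.0012, "z": 0.04, "roll": 0},
  {"hand": 1, "x": 0, "y": -0.0012, "z": 0.044, "roll": 0},
])

```text
time: 15.28
tool_pos: [0.551, 0.0617, 0.0872]
tcp_rot: [0.242, -3.132, -0.0]
wrist_force: [-0.3, -0.8, -0.8]
width: 0.452
grip_force: 45.6
```

Emit:
servo_tool([
  {"hand": 1, "x": 0, "y": 0, "z": 0.006, "roll": 0},
  {"hand": 1, "x": 0, "y": 0, "z": 0.011, "roll": 0},
  {"hand": 1, "x": 0, "y": 0, "z": 0.015, "roll": 0},
  {"hand": 1, "x": 0, "y": 0, "z": 0.0168, "roll": 0},
  {"hand": 1, "x": 0, "y": 0, "z": 0.0168, "roll": 0},
  {"hand": 1, "x": 0, "y": 0, "z": 0.0168, "roll": 0},
])

```text
time: 15.78
tool_pos: [0.5514, 0.0617, 0.0794]
tcp_rot: [-0.242, 3.132, 0.0]
wrist_force: [0.3, -0.4, -1.2]
width: 0.452
grip_force: 45.6
```

```bash
python3 - <<'E'
from h import *
st(); im,c=grab("wrist","w9"); s=bot.read_state(); M=R.from_rotvec(s["tcp_rot"]).as_matrix()
b=blobs(im,(12,110,80),(34,255,255),15); print(b)
for q in b:
    if 200<q[0][0]<300: w=onz(c,q[0],.117); print(w.round(4),(1e3*M.T@(w-s["tool_pos"])).round(1))
b2,sc=grab("scene","s9"); bb=blobs(b2,(12,110,90),(32,255,255),3,(225,180,360,265)); print(bb)
for q in bb: print(onz(sc,q[0],.115).round(4))
S=cam("scene"); print(proj(S,[.5523-.0225*.988,.0618-.0225*.153,.115]))
cv2.imwrite("pics/s9c.png",cv2.resize(b2[175:245,230:330,::-1],None,fx=7,fy=7,interpolation=cv2.INTER_CUBIC))
E
```

```text
t 15.78 pos [0.5514 0.0617 0.0794] q [ 0.066  0.145  1.981  0.     1.016 -1.659] F [ 0.3 -0.4 -1.2] T [ 0.03 -0.02  0.  ] w 38.4mm g 45.6 yyaw 1.7253 M [[-0.988, -0.154, 0.0], [-0.154, 0.988, 0.0], [-0.0, 0.0, -1.0]]
[([253.8, 69.9], [232, 42, 45, 57, 2382]), ([254.7, 216.5], [245, 206, 20, 20, 326])]
[0.4707 0.05   0.117 ] [ 81.6   0.9 -37.5]
[0.5303 0.0597 0.117 ] [ 21.2   1.3 -37.5]
[([269.8, 202.8], [268, 201, 5, 5, 18]), ([296.6, 211.5], [291, 207, 12, 10, 97])]
[0.532  0.0558 0.115 ]
[0.4726 0.0468 0.115 ]
[269.84878192 203.81218251]
```

No contact forces so far. I'll check the screw's level against the guide by triangulating wrist and scene.

```bash
python3 - <<'E'
from h import *
c=cam("wrist"); S=cam("scene"); 
T,tc=grab("top"); tb=blobs(T,(12,110,90),(32,255,255),3,(215,170,335,250)); print(tb)
for n,a,b in (("tube",(253.8,69.9),(296.6,211.5)),("screw",(254.7,216.5),(269.8,202.8))):
    p,r=tri([ray(c,a),ray(S,b)]); print(n,p.round(4),np.round(r,4))
im=cv2.imread("pics/s9.png"); g=im[196:212,258:290].astype(int)
print("\n".join(" ".join("%3d/%3d"%(x[2],x[0]) for x in r[4:20]) for r in g))
E
```

```text
[([324.0, 181.0], [323, 180, 3, 3, 3]), ([239.6, 225.1], [237, 224, 6, 3, 17])]
tube [0.4708 0.05   0.1182] [0. 0.]
screw [0.5295 0.0595 0.1189] [0.0002 0.0002]
 86/ 84  92/ 91  91/ 89  76/ 77  80/ 84  87/ 94  88/ 93  76/ 75  97/ 57 119/ 63 115/ 60 116/ 63 114/ 63 115/ 62 102/ 57 107/ 59
 84/ 85  92/ 91  89/ 91  78/ 80  75/ 81  89/ 94  86/ 93  93/ 77 109/ 62 113/ 60 114/ 60 112/ 59 108/ 59  99/ 55 107/ 57 116/ 62
 86/ 86  96/ 94  88/ 87  82/ 83  81/ 88  88/ 93  82/ 89  91/ 74 108/ 62 112/ 59 112/ 60 109/ 61  95/ 51 109/ 61 122/ 67 120/ 66
 87/ 88  92/ 89  89/ 90  88/ 96  84/ 92  87/ 92  80/ 84  84/ 64 106/ 60 115/ 65 105/ 57  95/ 54 108/ 60 117/ 63 114/ 59 117/ 62
 84/ 86  86/ 92  87/ 97  84/ 92  85/ 93  80/ 83  70/ 71  83/ 61 110/ 63 106/ 59 103/ 60 115/ 62 115/ 61 115/ 61 118/ 63 118/ 62
 82/ 88  87/ 95  84/ 92  86/ 92  69/ 73  64/ 63 101/ 67 148/ 71 163/ 69 131/ 58 115/ 65 119/ 66 115/ 60 115/ 60 116/ 64 121/ 68
 72/ 73  70/ 72  66/ 65  65/ 69  66/ 64  77/ 65 152/ 69 192/ 75 193/ 78 176/ 74 138/ 61 113/ 57 117/ 65 119/ 64 125/ 67 127/ 68
 65/ 66  66/ 67  65/ 66  66/ 66  61/ 62  96
[... 408 characters left out ...]
/ 62 117/ 62 122/ 68 123/ 66 124/ 64 124/ 66 124/ 66 125/ 68
 64/ 64  68/ 66  68/ 67  63/ 64  69/ 69  81/ 66 100/ 61 116/ 66 119/ 65 121/ 64 123/ 67 124/ 67 124/ 63 128/ 69 127/ 69 125/ 64
 70/ 69  68/ 67  73/ 70  92/ 94 118/100 120/ 77 118/ 70 120/ 66 122/ 64 123/ 65 128/ 68 124/ 65 126/ 68 125/ 64 124/ 68 123/ 68
 81/ 78  89/ 91 139/151 197/209 221/225 211/213 176/171 142/114 127/ 78 124/ 67 126/ 67 126/ 66 125/ 66 125/ 67 128/ 70 125/ 67
 99/ 97 123/127 144/153 188/194 218/222 216/220 219/223 219/223 206/210 176/170 142/115 127/ 77 125/ 72 126/ 72 124/ 64 122/ 67
120/127 141/149 120/124 171/174 214/220 216/221 215/220 210/218 214/220 220/225 220/225 206/213 177/173 142/119 126/ 80 125/ 69
```

The screw and guide are level within about 0.7 mm, and the head is about 60 mm from the tube centre, so the tip is roughly 0.5–2 mm off the flat. Drawing away from the guide (tool -x) in small steps.

Emit:
servo_tool([
  {"hand": 1, "x": -0.001, "y": 0, "z": 0.0004, "roll": 0},
  {"hand": 1, "x": -0.002, "y": 0, "z": 0.0004, "roll": 0},
  {"hand": 1, "x": -0.002, "y": 0, "z": 0.0004, "roll": 0},
  {"hand": 1, "x": -0.002, "y": 0, "z": 0.0004, "roll": 0},
  {"hand": 1, "x": -0.002, "y": 0, "z": 0.0004, "roll": 0},
])

```text
time: 16.35
tool_pos: [0.5523, 0.0618, 0.0792]
tcp_rot: [-0.242, 3.132, 0.0]
wrist_force: [-0.6, 0.5, -1.9]
width: 0.452
grip_force: 45.6
```

Emit:
servo_tool([
  {"hand": 1, "x": -0.001, "y": 0, "z": 0, "roll": 0},
  {"hand": 1, "x": -0.002, "y": 0, "z": 0, "roll": 0},
  {"hand": 1, "x": -0.002, "y": 0, "z": 0, "roll": 0},
  {"hand": 1, "x": -0.002, "y": 0, "z": 0, "roll": 0},
  {"hand": 1, "x": -0.002, "y": 0, "z": 0, "roll": 0},
])

```text
time: 16.77
tool_pos: [0.5533, 0.062, 0.0792]
tcp_rot: [-0.242, 3.132, -0.0]
wrist_force: [-0.1, -0.5, -0.7]
width: 0.452
grip_force: 45.6
```

No contact yet after 2 mm, so I'll go on.

Emit:
servo_tool([
  {"hand": 1, "x": -0.001, "y": 0, "z": 0, "roll": 0},
  {"hand": 1, "x": -0.002, "y": 0, "z": 0, "roll": 0},
  {"hand": 1, "x": -0.002, "y": 0, "z": 0, "roll": 0},
  {"hand": 1, "x": -0.002, "y": 0, "z": 0, "roll": 0},
  {"hand": 1, "x": -0.002, "y": 0, "z": 0, "roll": 0},
])

```text
time: 17.18
tool_pos: [0.5535, 0.062, 0.079]
tcp_rot: [0.242, -3.131, 0.0]
wrist_force: [-3.2, -1.1, 0.9]
width: 0.451
grip_force: 45.8
```

Emit:
servo_tool([
  {"hand": 1, "x": -0.001, "y": 0, "z": 0, "roll": 0},
  {"hand": 1, "x": -0.002, "y": 0, "z": 0, "roll": 0},
  {"hand": 1, "x": -0.002, "y": 0, "z": 0, "roll": 0},
  {"hand": 1, "x": -0.002, "y": 0, "z": 0, "roll": 0},
  {"hand": 1, "x": -0.002, "y": 0, "z": 0, "roll": 0},
])

```text
time: 17.6
tool_pos: [0.5536, 0.0621, 0.0789]
tcp_rot: [0.242, -3.129, 0.0]
wrist_force: [-6.6, -2.0, 2.2]
width: 0.46
grip_force: 46.1
```

Contact: the force rises about 3.3 N per mm of command after 2.1 mm of travel, as expected for the tip meeting the flat. I'll ease to about 5 N, settle and verify.

Emit:
servo_tool([
  {"hand": 1, "x": 0.001, "y": 0, "z": 0, "roll": 0},
  {"hand": 1, "x": 0.001, "y": 0, "z": 0, "roll": 0},
  {"hand": 1, "x": 0.001, "y": 0, "z": 0, "roll": 0},
  {"hand": 1, "x": 0.001, "y": 0, "z": 0, "roll": 0},
  {"hand": 1, "x": 0.001, "y": 0, "z": 0, "roll": 0},
  {"hand": 1, "x": 0.001, "y": 0, "z": 0, "roll": 0},
  {"hand": 1, "x": 0.001, "y": 0, "z": 0, "roll": 0},
  {"hand": 1, "x": 0.001, "y": 0, "z": 0, "roll": 0},
])

```text
time: 18.27
tool_pos: [0.5536, 0.0621, 0.0789]
tcp_rot: [0.242, -3.13, 0.0]
wrist_force: [-5.1, -1.0, 1.7]
width: 0.454
grip_force: 46.0
```

```bash
python3 - <<'E'
from h import *
st(); im,c=grab("wrist","w10"); s=bot.read_state(); M=R.from_rotvec(s["tcp_rot"]).as_matrix()
for q in blobs(im,(12,110,80),(34,255,255),15):
    print(q)
    if 200<q[0][0]<300: w=onz(c,q[0],.115); print(w.round(4),(1e3*M.T@(w-s["tool_pos"])).round(1))
r=im.astype(int); m=((r[:,:,0]>140)&(r[:,:,1]<100)&(r[:,:,2]<110)); m[:215]=0;m[300:]=0;m[:,:230]=0;m[:,280:]=0
v,u=np.nonzero(m); print("red n",len(u)); 
if len(u): print(u.mean(),v.mean(),u.min(),u.max(),v.min(),v.max(), [(int(y),round(float(u[v==y].mean()),1)) for y in np.unique(v)])
b2,S=grab("scene"); bb=blobs(b2,(12,110,90),(32,255,255),3,(225,180,310,265)); print(bb)
g=im[222:290:2,226:284:2,1]; print("\n".join(" ".join("%3d"%x for x in r) for r in g))
E
```

```text
t 18.27 pos [0.5536 0.0621 0.0789] q [ 0.067  0.151  1.975 -0.     1.018 -1.658] F [-5.1 -1.   1.7] T [-0.18  0.95  0.  ] w 38.6mm g 46.0 yyaw 1.7253 M [[-0.988, -0.154, -0.002], [-0.154, 0.988, -0.0], [0.002, 0.0, -1.0]]
([253.9, 63.2], [232, 34, 45, 59, 2452])
[0.4705 0.05   0.115 ] [ 84.1   0.9 -35.9]
([254.9, 216.5], [245, 207, 20, 19, 324])
[0.5332 0.0602 0.115 ] [ 20.6   1.4 -36.1]
red n 61
253.45901639344262 279.40983606557376 251 256 274 284 [(274, 251.0), (275, 253.5), (276, 253.5), (277, 253.5), (278, 253.5), (279, 253.5), (280, 253.5), (281, 253.5), (282, 253.5), (283, 253.5), (284, 253.5)]
[([268.7, 202.7], [267, 201, 5, 5, 19]), ([296.6, 211.4], [291, 207, 13, 10, 97])]
173 172 141  66  56  54  57  55  59  65 109 126 137 139 140 138 136 139 128  88  56  60  59  61  58  65 115 173 176
173 140  59  55  57  52  52  57  56  58  75 120 138 136 139 139 139 131 103  62  57  56  63  57  62  60  59 113 174
142  58  56  55  53  53  57  55  54  55  58  57  70  71  95  78  70  59  60  58  59  58  54  58  59  57  59  61 114
 59  55  56  57  56  54  54  56  57  53  57  54  59  58  53 
[... 2835 characters left out ...]
  79
 79  75  48  97 137 138 136 134 138 138 137 137 127  41  42  70 135 135 136 137 136 138 141 141 128  80  43  68  77
 75  78  70 110 138 136 135 137 137 138 137 137 126  43  45  70 135 136 136 139 138 140 140 141 139  92  55  75  78
 75  77  77 118 138 138 139 138 138 136 137 138 128  39  38  67 136 135 139 139 139 140 140 142 138 100  71  73  77
 78  75  76 115 140 136 138 138 139 137 138 137 125  67  65  78 137 139 136 141 142 140 141 139 139 101  77  77  78
 79  78  72 109 138 136 138 138 135 138 137 133 137 136 135 136 137 139 141 140 139 139 138 139 139  95  77  77  78
 75  80  78  92 136 138 135 138 139 136 134 134 134 137 137 135 139 136 138 141 138 138 141 141 137  80  79  77  76
```

The flat edge is horizontal in the wrist view and the red mark is straight and in line with the screw. The push is steady at about 5 N, with the screw at about 0.115 m. Handing in.

```bash
python3 -c "
from h import *
st(); print(ticket.finish_job())"
```

```text
t 18.37 pos [0.5536 0.0621 0.0789] q [ 0.067  0.151  1.975 -0.     1.018 -1.658] F [-5.1 -0.7  2.3] T [-0.18  0.94  0.01] w 38.9mm g 46.0 yyaw 1.7254 M [[-0.988, -0.154, -0.002], [-0.154, 0.988, -0.0], [0.002, 0.0, -1.0]]
the job is handed in; nothing more can be done
None
```

I handed the job in at 18.4 s: the flat is turned to the key guide, and the collar is held over the shaft with its screw level with the guide and its tip pressed against the flat at about 5 N; no verdict came back.

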